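# Put the last sample jar away and ease the sprung flap down

### The job

Stand the loose amber jar upright in the open steel sample box, beside the jar already there. Then bring the box's spring-closing flap over and ease it down until it is fully shut, holding it back against its spring the whole way: it must not snap or slam, nor be let go before it is down. Leave both jars standing and the other things on the bench where they are.

Things in the scene. Friction and masses are not known exactly. Their poses are not given: they have to be found in the camera images.
- box: Open-topped steel box, fixed, 160 deep (x) x 260 wide (y) x 124 mm high, walls and floor 4 mm. Origin: centre of its underside; x points from the lip-side wall to the hinge wall (roughly to world +y), z up. A gasket on the rim seats the flap at 128 mm. A jar stands inside near the +y end; the -y half is empty. Two hinge housings on the hinge wall, a spring strut on each end wall.
- flap (a joint): Flap angle, rad: 0 shut (level on the rim), 1.83 open on its stop, leaning back past upright. Two over-centre spring struts hold it open beyond upright (1.57; about 2 N at the lip pulls it off the stop); short of upright, springs and weight (0.4 to 0.65 kg) drive it shut: 2 N at the lip at 1.3 rad, 5 to 6.5 N from 0.8 rad to shut. Let go, it flies shut at once. No latch; the springs keep it shut.
- flap_lip (a point): Centre of the rolled edge of the flap's pull lip, 200 mm from the hinge axis. The roll: 12 mm diameter, 120 mm long, parallel to the hinge. Behind it a 4 mm plate 120 mm wide, to 166 mm from the hinge, then 260 mm wide. Shut, the roll is 130 mm above the bench and 40 mm out from the lip-side wall, so a finger fits beneath the lip.
- flap_hinge (a point): Middle of the hinge axis, fixed to the box at box x = +80 mm, 130 mm above the bench; the axis is the box's y. At flap angle q the rolled edge lies 200 cos q mm from this point towards box -x and 200 sin q mm above it.
- jar: The loose jar to be put away: round amber glass jar with white screw cap and paper label, 54 mm diameter, 95 mm high, about 0.18 kg, standing on the bench left or right of the box. Origin: centre of its underside, z up.
- kept_jar: A jar of the same kind already standing in the box, near the end at box +y (its centre 75 to 90 mm from the box's middle). Origin: centre of its underside, 4 mm above the bench.
- wash_bottle: Bystander: slim white plastic bottle, 62 mm diameter, 140 mm high, on the other side of the box from the loose jar. Origin: centre of its underside.
- label_roll: Bystander: roll of label paper lying flat, 110 mm diameter, 50 mm high. Origin: centre of its underside.
- tub: Bystander: open white plastic tub, 180 x 260 x 80 mm. Origin: centre of its underside.

How it is judged:
On the way, in this order (a step that is already met when the one before it is completed fails the run):
1. the jar stands upright on the floor of the box, let go, while the flap is still open (z of jar in the frame of box below 0.012 m and x of jar in the frame of box between -0.06 and 0.06 m and y of jar in the frame of box between -0.11 and 0.11 m and angle between jar's own z axis and vertical below 0.15 rad and contact force between the fingers and jar below 0.1 N and value of joint flap above 1 rad), for 0.2 s.
2. the flap is fully shut (value of joint flap below 0.03 rad), for 0.2 s.
At the end, for the whole second after the job is handed in: The flap is shut (within 0.03 rad, 6 mm at the lip), the jar stands upright (within 0.15 rad) and still on the floor inside the box, the jar that was there still stands, and nothing is held (value of joint flap below 0.03 rad and z of jar in the frame of box below 0.012 m and x of jar in the frame of box between -0.06 and 0.06 m and y of jar in the frame of box between -0.11 and 0.11 m and angle between each of jar, kept_jar's own z axis and vertical below 0.15 rad and linear speed of jar below 0.02 m/s); the robot touches nothing.
It fails at once if the flap snaps or slams: in the last 0.6 rad before shut it closes faster than 2.5 rad/s (0.5 m/s at the lip) (value of joint flap below 0.6 rad and velocity of joint flap below -2.5 rad/s).
It fails at once if the jar already in the box is knocked over (angle between kept_jar's own z axis and vertical above 0.4 rad).
It fails at once if the wash bottle, label roll or tub is moved more than 20 mm (distance of any of wash_bottle, label_roll, tub from where it was at the start of the episode above 0.02 m).
It also fails if it takes over 72 s, if anything falls off the work surface, if the arm or the gripper's body presses on something with over 40 N, if the wrist force passes 120 N, or if a joint passes its speed limit or range.

### The arm

A 7-joint arm with a two-finger parallel gripper is mounted at the origin on the work surface. World frame = base frame: x ahead of the robot, y to its left, z up, the work surface at z = 0. Lengths are in m, angles in rad, forces in N, time in s.
With the tool pointing down it reaches from about 0.425 to 1.025 m from the base axis. Payload 9.4 kg.
Tool frame: the origin (TCP) lies on the centre line of the jaws, within the pads' length; the fingertips stand 17 mm ahead of it and the grasp point (between the pads) lies 2 mm behind it (manip.nose_length is the distance from the TCP to the fingertips, in m); z points along the fingers, y is the line along which they close (so a half turn about z gives the same grasp; the last joint's range is limited). The gripper opens to 85 mm and grips with 20 to 120 N. Pads are 22 mm wide; open, the fingers measure 114 mm over their backs; the gripper's body (76 mm by 85 mm) begins 54 mm behind the grasp point. The pads swing forward as they close: fully open they stand 13 mm farther back than shut.
Start: joints at [-1.244, 0.599, -0.003, 1.599, 0.002, 0.943, -0.08], TCP at [0.285, 0.667, 0.248] pointing down, gripper open.
Joint ranges: [-2.57, 2.57], [-0.35, 1.97], [-1.29, 1.29], [0.11, 2.56], [-1.05, 4.19], [0.11, 1.86], [-2.63, 2.63]. Speed limits (rad/s): [2.22, 2.22, 3.01, 3.01, 3.14, 3.14, 3.14].

### API

Orientations are given as a unit quaternion [x, y, z, w].
In Python, from station import manip, vision gives the robot as it stands.
- The arm moves only by the tool apply_moves, never from a script. Its argument "moves" is a list of rows, each a list of 7 numbers: the turn, a rotation vector about the tool's x, y, z in degrees, then the shift along the tool's x, y, z in mm, then the finger opening in mm, from 0 to 85.4. A call has 1 to 12 rows; each row is the pose to reach, as a shift and turn from the pose commanded when the call began, along the tool's axes at that moment; what a row does not reach only later rows make up. A row lasts 1/12 s, in which the tool goes at most 41.7 mm and 7.16 degrees, less where a joint would pass 70% of its speed; a pose out of reach is approached as far as the arm can. A call with a gripper value outside its range is refused whole. The fingers move at their own pace and stop on an object; "squeeze" is the grip in N (left out, the last holds). Time passes only in rows, so rows that repeat a pose let the fingers close. It gives the time, the measured TCP pose, the force, the opening and the grip force at its end, in the units of the state.
- manip.get_obs(): the state, without advancing time (a new reading comes with each control period).
- vision.grab_frame(name): name is "scene" or "top" or "wrist"; returns a dict with "pixels" (480x640x3 uint8, blue, green, red), "fov_y" (degrees; the focal length in pixels is half the picture's height over the tangent of half this angle, whatever the lens; pixels are square), "cx", "cy" (the principal point, pixels), "R" (3x3) and "t" (3): a world point X has camera coordinates R X + t. Camera axes: x right, y down, z forward; pixel columns grow to the right and rows downward; lengths in m; the calibration is good to about 2 mm. The wrist camera is an equidistant fisheye: a pixel r from the principal point sees the ray r / f radians off the axis. A picture is of the moment at which its call begins. There is no depth.
- manip.sign_off(): hands the job in; it is judged then, once.
The state is a dict: "clock": time; "joints": joint angles; "dq": joint speeds; "tau": joint torques, N m; "eef_pos": TCP position; "eef_rot": TCP orientation; "force": force on the tool from outside, world axes, zero at the start; "wrist_torque": the same for the moment, N m; "opening": finger opening in m; "grasp_force": force on a finger pad.
Only numpy, scipy, OpenCV 4.12 (cv2) and the standard library are available. Lean on these libraries where they do the work, as an engineer would, in place of code of your own. Each camera call takes 0.05 s, during which the arm holds its last target. There are 200 camera calls.

## Working session

There is one attempt and no reset: what is moved stays moved. The work goes in short steps, Python scripts to look and compute and a tool call to move; the robot and the scene stay as the last step left them, time stands still between calls to the robot, and variables do not carry over. Pictures are saved under pics/ and viewed, at most 10 in all, crops included, and the job is handed in when it is done.

Besides the shell and the picture viewer there is one more tool, called after "Request:" by a JSON object that holds its "op" and its "data". apply_moves: Moves the arm, as the interface text tells. Its arguments: {"type":"object","properties":{"moves":{"type":"array","items":{"type":"array","items":{"type":"number"}}},"squeeze":{"type":"number"}},"required":["moves"]}

```bash
ls; mkdir -p pics
cat > h.py <<'E'
import numpy as np, cv2
from station import manip, vision
from scipy.spatial.transform import Rotation as Ro
def grab(n,save=None):
    f=vision.grab_frame(n); f['n']=n; f['R']=np.array(f['R']); f['t']=np.array(f['t'])
    if save: cv2.imwrite('pics/'+save,f['pixels'])
    return f
def ray(f,u,v):
    fl=240/np.tan(np.radians(f['fov_y'])/2); x=(u-f['cx']); y=(v-f['cy'])
    if f['n']=='wrist':
        r=np.hypot(x,y); a=r/fl; d=np.array([np.sin(a)*x/max(r,1e-9),np.sin(a)*y/max(r,1e-9),np.cos(a)])
    else: d=np.array([x/fl,y/fl,1])
    return -f['R'].T@f['t'], f['R'].T@d
def onz(f,u,v,z):
    o,d=ray(f,u,v); return o+d*(z-o[2])/d[2]
def proj(f,X):
    c=f['R']@np.array(X)+f['t']; fl=240/np.tan(np.radians(f['fov_y'])/2)
    if f['n']=='wrist':
        r=np.hypot(c[0],c[1]); a=np.arctan2(r,c[2]); return np.array([f['cx']+fl*a*c[0]/r,f['cy']+fl*a*c[1]/r])
    return np.array([f['cx']+fl*c[0]/c[2],f['cy']+fl*c[1]/c[2]])
def tool(X):
    s=manip.get_obs(); return Ro.from_quat(s['eef_rot']).inv().apply(np.array(X)-s['eef_pos'])*1000
E
python3 - <<'E'
from h import *
for n in('scene','top'):
    f=grab(n,n+'0.png'); print(n,f['fov_y'],f['cx'],f['cy'],-f['R'].T@f['t'],f['R'].round(2).tolist())
s=manip.get_obs();print(s, Ro.from_quat(s['eef_rot']).as_matrix().round(3),manip.nose_length)
E
```

```text
pics
scene 52.65135310350807 320.412492492154 244.4150022489929 [0.82862284 0.31287739 0.95502062] [[-0.75, 0.67, -0.01], [0.59, 0.65, -0.48], [-0.31, -0.36, -0.88]]
top 43.97608817663631 317.4240061336849 230.20332872931507 [ 0.3155967  -0.00220934  1.61799985] [[0.02, -1.0, 0.0], [-0.99, -0.02, -0.16], [0.16, 0.0, -0.99]]
{'clock': 0.1, 'joints': array([-1.2436813 ,  0.60006691, -0.00252292,  1.60002649,  0.00179433,
        0.94291405, -0.07978604]), 'dq': array([-0.00050571, -0.00244001, -0.00037829, -0.00238565,  0.00024049,
       -0.00080822, -0.00022332]), 'tau': array([ 4.88180376e-03, -7.77989101e+01,  1.56935781e+00, -2.58624297e+01,
        1.25601894e-02,  5.47726551e-03, -3.01499233e-05]), 'eef_pos': array([0.28474034, 0.66632152, 0.24749621]), 'eef_rot': array([ 2.00512840e-01,  9.79690820e-01, -7.02607887e-04, -7.31516182e-05]), 'force': array([-0.17796749, -0.3845353 ,  0.13465281]), 'wrist_torque': array([ 0.02065582,  0.01316367, -0.002448  ]), 'grasp_force': 0.0, 'opening': 0.0859060951186139} [[-0.92   0.393 -0.   ]
 [ 0.393  0.92  -0.001]
 [-0.    -0.001 -1.   ]] 0.017
```

View pics/scene0.png

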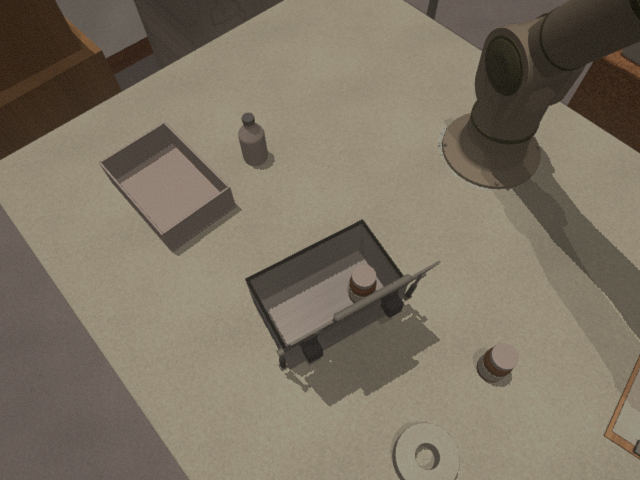

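View pics/top0.png

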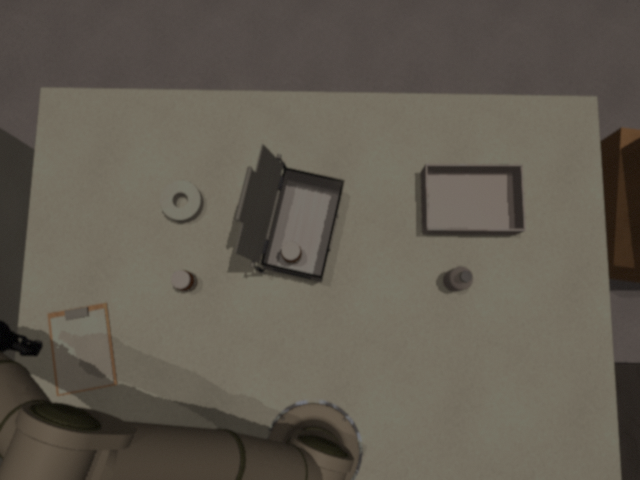

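Scene view: box centre near (330,285), loose jar (500,355), tub, bottle and label roll clear of it. Top view: the lip-side rim corners are at (343,180) and (320,279), the loose jar's cap at (183,280), the kept jar at (290,253).

Run:
```python
from h import *
t=cv2.imread('pics/top0.png')
T=grab('top'); S=grab('scene')
A=onz(T,343,180,.126);B=onz(T,320.5,279.5,.126)
print('lip wall corners',A.round(3),B.round(3),np.linalg.norm(A-B))
C=onz(S,362,222,.126);D=onz(S,248,281,.126)
print('scene lip corners',C.round(3),D.round(3),np.linalg.norm(C-D))
by=(B-A);by/=np.linalg.norm(by); bx=np.array([-by[1],by[0],0])  # check sign
bx=np.cross(by,[0,0,1]); print('bx',bx,'by',by)
O=(A+B)/2+bx*.08;O[2]=0;print('O top',O)
by2=(C-D)/np.linalg.norm(C-D);bx2=np.cross(by2,[0,0,1]);O2=(C+D)/2+bx2*.08;print('O scene',O2,by2)
for nm,f,(u,v),z in[('jarT',T,(183,279.5),.095),('jarS',S,(504,355),.095),('keptT',T,(291,251),.099),('keptS',S,(363,273),.099),('wash',T,(461,276),.14),('roll',T,(182,201),.05)]:
    X=onz(f,u,v,z); r=X-O; print(nm,X.round(3),'box',(r@bx).round(3),(r@by).round(3))
h=O+bx*.08+[0,0,.13]
for q in(1.83,):
    for y in(-.06,.06):
        L=h-bx*.2*np.cos(q)+by*y+[0,0,.2*np.sin(q)]; print('lip',L.round(3),proj(T,L),proj(S,L))
for f,c in((T,(183,280)),(S,(500,357))):
    hsv=cv2.cvtColor(f['pixels'],cv2.COLOR_BGR2HSV);u,v=c;print(hsv[v-20:v+21:5,u],hsv[v,u-24:u+25:6])
```

```text
lip wall corners [ 0.692 -0.064  0.126] [ 0.434 -0.01   0.126] 0.2630923627180925
scene lip corners [ 0.441 -0.01   0.126] [ 0.689 -0.061  0.126] 0.252676420904437
bx [ 0.20615581  0.97851918 -0.        ] by [-0.97851918  0.20615581  0.        ]
O top [0.57932639 0.04092619 0.        ]
O scene [0.58101995 0.04296208 0.126     ] [-0.97985082  0.19973075  0.        ]
jarT [0.431 0.342 0.095] box 0.264 0.207
jarS [0.432 0.347 0.095] box 0.269 0.207
keptT [0.508 0.067 0.099] box 0.011 0.075
keptS [0.508 0.064 0.099] box 0.007 0.075
wash [ 0.447 -0.36   0.14 ] box -0.419 0.047
roll [0.646 0.366 0.05 ] box 0.331 0.002
lip [0.665 0.157 0.323] [248.10476556 168.43866631] [338.75748226 319.48593291]
lip [0.548 0.182 0.323] [235.10352859 219.73585755] [411.17769269 279.16907396]
[[ 22  41 117]
 [ 21  44 117]
 [ 17  45 107]
 [ 16  37 118]
 [ 18  37 117]
 [ 15  35 116]
 [ 16  83  52]
 [ 21  42 116]
 [ 22  42 116]] [[ 24  41 117]
 [ 21  41 117]
 [ 18  37 116]
 [ 16  37 116]
 [ 18  37 117]
 [ 12  44  87]
 [ 17  63  57]
 [ 21  46 105]
 [ 20  45 114]]
[[ 25  41 149]
 [ 20  48 148]
 [ 10  47 147]
 [ 11  47 152]
 [ 12  56 151]
 [ 11  49 151]
 [ 13  51 106]
 [ 15 152  69]
 [ 17  53  92]] [[ 21  46 133]
 [ 17  60  85]
 [ 12 110  67]
 [ 13  49 150]
 [ 12  56 151]
 [ 13  48 148]
 [ 14  52 148]
 [ 15  53 150]
 [ 23  51 150]]
```

Run:
```python
from h import *
print(tool([.4315,.344,.15]))
```

```text
[-261.59975886 -238.78225397   97.99922265]
```

Request:
{"op": "apply_moves", "data": {"moves": [[0, 0, 0, -261.6, -238.8, 98, 85], [0, 0, 0, -261.6, -238.8, 98, 85], [0, 0, 0, -261.6, -238.8, 98, 85], [0, 0, 0, -261.6, -238.8, 98, 85], [0, 0, 0, -261.6, -238.8, 98, 85], [0, 0, 0, -261.6, -238.8, 98, 85], [0, 0, 0, -261.6, -238.8, 98, 85], [0, 0, 0, -261.6, -238.8, 98, 85], [0, 0, 0, -261.6, -238.8, 98, 85], [0, 0, 0, -261.6, -238.8, 98, 85], [0, 0, 0, -261.6, -238.8, 98, 85], [0, 0, 0, -261.6, -238.8, 98, 85]]}}

```text
clock: 1.2
eef_pos: [0.4316, 0.345, 0.1504]
eef_rot: [0.201, 0.98, 0.0, -0.0]
force: [-0.0, 0.2, 0.1]
opening: 0.0847
grasp_force: 0.0
```

Run:
```python
from h import *
s=manip.get_obs();print(s['joints'].round(3),s['eef_pos'],s['eef_rot'].round(4))
f=grab('wrist','w1.png');print(f['fov_y'],f['cx'],f['cy'],-f['R'].T@f['t'],f['R'].round(2).tolist());print(proj(f,[.4315,.344,.095]),tool([.4315,.344,.065]))
```

```text
[-0.754  0.529 -0.033  2.083  0.032  0.53   0.357] [0.43163748 0.3449928  0.1503999 ] [ 2.006e-01  9.797e-01  4.000e-04 -1.000e-04]
65.70646984690485 320.05876491949215 240.46837082508716 [0.35830795 0.37616294 0.2756443 ] [[0.39, 0.92, 0.0], [0.87, -0.37, 0.31], [0.29, -0.12, -0.95]]
[318.45626378 277.98874298] [-0.87562593 -1.62155076 85.54529717]
```

View pics/w1.png

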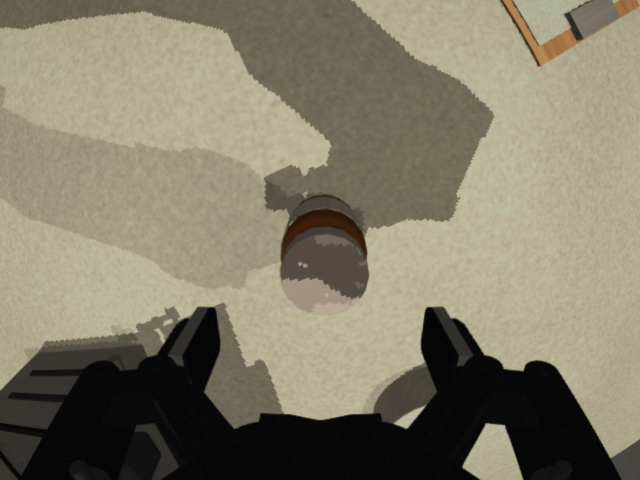

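The wrist view shows the jar between the open fingers, with its cap centred near (324,271), a few pixels from the prediction (318,278).

Run:
```python
from h import *
f=grab('wrist');X=onz(f,324,271,.095);print(X,[onz(f,u,271,.095) for u in(281,368)]);print(tool([X[0],X[1],.065]))
```

```text
[0.42867436 0.3490139  0.095     ] [array([0.41979753, 0.32808109, 0.095     ]), array([0.43793482, 0.37043547, 0.095     ])]
[ 3.43753773  1.69097126 85.57977608]
```

Request:
{"op": "apply_moves", "data": {"moves": [[0, 0, 0, 3, 1.5, 30, 85], [0, 0, 0, 3, 1.5, 60, 85], [0, 0, 0, 3, 1.5, 85, 85], [0, 0, 0, 3, 1.5, 85, 85], [0, 0, 0, 3, 1.5, 85, 40], [0, 0, 0, 3, 1.5, 85, 40], [0, 0, 0, 3, 1.5, 85, 40], [0, 0, 0, 3, 1.5, 85, 40], [0, 0, 0, 3, 1.5, 85, 40], [0, 0, 0, 3, 1.5, 85, 40]], "squeeze": 30}}

```text
clock: 2.13
eef_pos: [0.43, 0.348, 0.0671]
eef_rot: [0.2, 0.98, 0.001, 0.001]
force: [-2.0, 0.6, 9.0]
opening: 0.0522
grasp_force: 31.6
```

Request:
{"op": "apply_moves", "data": {"moves": [[0, 0, 0, 0, 0, -25, 40], [0, 0, 0, 0, 0, -60, 40], [0, 0, 0, 0, 0, -100, 40], [0, 0, 0, 0, 0, -140, 40], [0, 0, 0, 0, 0, -180, 40], [0, 0, 0, 0, 0, -220, 40], [0, 0, 0, 0, 0, -260, 40], [0, 0, 0, 0, 0, -300, 40], [0, 0, 0, 0, 0, -340, 40], [0, 0, 0, 0, 0, -370, 40], [0, 0, 0, 0, 0, -380, 40], [0, 0, 0, 0, 0, -380, 40]]}}

```text
clock: 3.13
eef_pos: [0.4297, 0.3469, 0.4486]
eef_rot: [0.201, 0.98, 0.002, 0.002]
force: [0.6, 0.1, -2.9]
opening: 0.052
grasp_force: 33.4
```

Run:
```python
from h import *
s=manip.get_obs();print(s['joints'].round(3),s['eef_pos'],s['grasp_force'],s['opening']);print(tool([.634,.031,.43]))
```

```text
[-0.761  0.21  -0.027  1.726  0.006  1.2    0.378] [0.42970972 0.34693252 0.44864938] 33.387031365618896 0.05197647195113522
[-312.00173975 -210.27838006   18.26449586]
```

Request:
{"op": "apply_moves", "data": {"moves": [[0, 0, 0, -25, -17, 0, 40], [0, 0, 0, -55, -37, 0, 40], [0, 0, 0, -88, -59, 0, 40], [0, 0, 0, -120, -81, 0, 40], [0, 0, 0, -152, -103, 0, 40], [0, 0, 0, -184, -125, 0, 40], [0, 0, 0, -216, -146, 0, 40], [0, 0, 0, -248, -168, 0, 40], [0, 0, 0, -280, -190, 0, 40], [0, 0, 0, -302, -204, 0, 40], [0, 0, 0, -312, -210, 0, 40], [0, 0, 0, -312, -210, 0, 40]]}}

```text
clock: 4.13
eef_pos: [0.6342, 0.0277, 0.4427]
eef_rot: [0.203, 0.979, -0.001, -0.001]
force: [-0.6, 0.7, -2.7]
opening: 0.0524
grasp_force: 33.4
```

Run:
```python
from h import *
s=manip.get_obs();print(s['joints'].round(3),s['eef_pos'],s['grasp_force']);print(tool([.634,.031,.073]))
f=grab('wrist');S=grab('scene');im=np.hstack([f['pixels'],S['pixels']]);cv2.imwrite('pics/a.png',cv2.resize(im,(800,300),interpolation=cv2.INTER_AREA))
O=np.array([.58,.042,0]);by=np.array([-.979,.203,0]);bx=np.array([.203,.979,0])
for x,y in((-.08,-.13),(.08,-.13),(-.08,.13)): print(proj(f,O+x*bx+y*by+[0,0,.126])*.625)
```

```text
[-0.246  0.338  0.161  1.566 -0.054  1.245  1.086] [0.63423673 0.02767574 0.44270809] 33.37036439361327
[  0.7718942    4.12067146 369.69934264]
[171.16092378 161.47088705]
[248.38145814 146.34821233]
[141.01596657  34.75367689]
```

View pics/a.png

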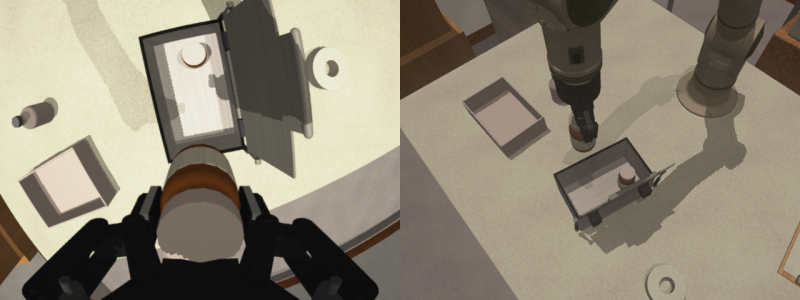

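Left (wrist): box below with corners near (142,38) and (168,160) as predicted, kept jar standing at (193,52), the held jar upright. Right (scene): arm over the box's far half, clear of the flap.

Request:
{"op": "apply_moves", "data": {"moves": [[0, 0, 0, 0, 3, 30, 40], [0, 0, 0, 0, 3, 70, 40], [0, 0, 0, 0, 3, 110, 40], [0, 0, 0, 0, 3, 150, 40], [0, 0, 0, 0, 3, 190, 40], [0, 0, 0, 0, 3, 230, 40], [0, 0, 0, 0, 3, 270, 40], [0, 0, 0, 0, 3, 300, 40], [0, 0, 0, 0, 3, 325, 40], [0, 0, 0, 0, 3, 345, 40], [0, 0, 0, 0, 3, 360, 40], [0, 0, 0, 0, 3, 362, 40]]}}

```text
clock: 5.23
eef_pos: [0.6324, 0.0361, 0.0802]
eef_rot: [0.199, 0.98, -0.0, -0.003]
force: [-0.1, -0.2, -2.2]
opening: 0.0523
grasp_force: 33.4
```

Request:
{"op": "apply_moves", "data": {"moves": [[0, 0, 0, 0, -2, 4, 40], [0, 0, 0, 0, -2, 7, 40], [0, 0, 0, 0, -2, 9, 40], [0, 0, 0, 0, -2, 9, 40], [0, 0, 0, 0, -2, 9, 40]]}}

```text
clock: 5.65
eef_pos: [0.6346, 0.0322, 0.0751]
eef_rot: [0.2, 0.98, 0.0, 0.001]
force: [0.8, 0.4, -1.6]
opening: 0.0521
grasp_force: 33.4
```

Request:
{"op": "apply_moves", "data": {"moves": [[0, 0, 0, 0, 0, 2, 40], [0, 0, 0, 0, 0, 4, 40], [0, 0, 0, 0, 0, 4, 40], [0, 0, 0, 0, 0, 4, 40]]}}

```text
clock: 5.98
eef_pos: [0.6347, 0.0322, 0.0712]
eef_rot: [0.201, 0.98, 0.0, 0.001]
force: [-1.6, -0.1, 5.4]
opening: 0.0524
grasp_force: 34.1
```

Contact with the floor (+5 N). Release to 66 mm, then rise.

Request:
{"op": "apply_moves", "data": {"moves": [[0, 0, 0, 0, 0, -1, 60], [0, 0, 0, 0, 0, -1, 68], [0, 0, 0, 0, 0, -1, 72], [0, 0, 0, 0, 0, -1, 72], [0, 0, 0, 0, 0, -1, 72], [0, 0, 0, 0, 0, -20, 72], [0, 0, 0, 0, 0, -50, 72], [0, 0, 0, 0, 0, -90, 72], [0, 0, 0, 0, 0, -130, 72], [0, 0, 0, 0, 0, -170, 72], [0, 0, 0, 0, 0, -210, 72], [0, 0, 0, 0, 0, -210, 72]]}}

```text
clock: 6.98
eef_pos: [0.6377, 0.0327, 0.2886]
eef_rot: [0.2, 0.98, 0.002, 0.006]
force: [1.1, -0.3, -0.0]
opening: 0.0722
grasp_force: 0.0
```

Run:
```python
from h import *
s=manip.get_obs();print(s['joints'].round(3),s['eef_pos'],s['eef_rot'])
S=grab('scene');f=grab('wrist');im=np.hstack([f['pixels'][:,100:500],cv2.resize(S['pixels'][180:420,220:480],(520,480))]);cv2.imwrite('pics/b.png',cv2.resize(im,None,fx=.85,fy=.85,interpolation=cv2.INTER_AREA))
```

```text
[-0.235  0.45   0.139  1.78  -0.078  0.904  1.105] [0.63765274 0.03269443 0.28858243] [0.20043053 0.97968814 0.00229955 0.00578437]
```

View pics/b.png

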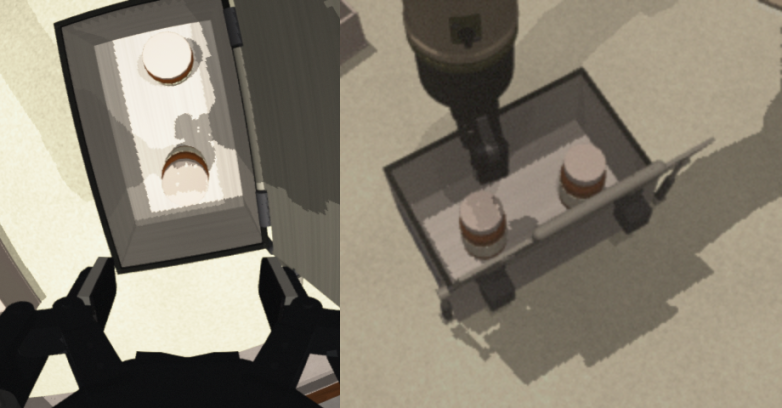

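Both jars stand upright in the box (left: kept at (168,58), new at (185,175); right confirms). Now I test the tilted end orientation in free air above the lip's closing place, before touching the flap.

```bash
cat >> h.py <<'E'
O=np.array([.58,.042,0]);by=np.array([-.979,.203,0]);by/=np.linalg.norm(by);bx=np.cross(by,[0,0,1.]);H=O+.08*bx+[0,0,.13]
def Rt(phi):
    p=np.radians(phi); d=np.cos(p)*bx-np.sin(p)*np.array([0,0,1]); x=by; y=np.cross(d,x); return np.column_stack([x,y,d])
def lip(q,y=0): return H-bx*.2*np.cos(q)+by*y+np.array([0,0,.2*np.sin(q)])
def row(P,phi,s=None):
    s=s or manip.get_obs(); R0=Ro.from_quat(s['eef_rot']); R1=Ro.from_matrix(Rt(phi))
    return np.r_[(R0.inv()*R1).as_rotvec(degrees=True),R0.inv().apply(P-s['eef_pos'])*1000].round(1)
E
python3 - <<'E'
from h import *
print(row(lip(0)+[0,0,.27],90),row(lip(0)+[0,0,.27],45))
E
```

```text
[ 1.000e-01  2.000e-01 -1.140e+01  3.020e+01 -1.305e+02 -1.182e+02] [ -44.7    4.7  -10.7   30.2 -130.5 -118.2]
```

Request:
{"op": "apply_moves", "data": {"moves": [[0, 0, 0, 0, 0, -40, 40], [0, 0, 0, 0, -20, -80, 40], [0, 0, -11, 30, -60, -118, 40], [-44.7, 4.7, -10.7, 30, -130, -118, 40], [-44.7, 4.7, -10.7, 30, -130, -118, 40], [-44.7, 4.7, -10.7, 30, -130, -118, 40], [-44.7, 4.7, -10.7, 30, -130, -118, 40], [-44.7, 4.7, -10.7, 30, -130, -118, 40], [-44.7, 4.7, -10.7, 30, -130, -118, 40], [-44.7, 4.7, -10.7, 30, -130, -118, 40], [-44.7, 4.7, -10.7, 30, -130, -118, 40], [-44.7, 4.7, -10.7, 30, -130, -118, 40]]}}

```text
clock: 8.08
eef_pos: [0.5553, -0.0761, 0.3964]
eef_rot: [0.097, 0.919, 0.38, 0.036]
force: [-0.1, 1.1, 0.2]
opening: 0.0399
grasp_force: 0.0
```

Run:
```python
from h import *
s=manip.get_obs();print(s['clock'],s['joints'].round(3),s['eef_pos']);R=Ro.from_quat(s['eef_rot']).as_matrix();d=R[:,2];print(d,np.degrees(np.arctan2(-d[2],d@bx)),d@by,R[:,0]@by)
print(row(lip(0)+[0,0,.27],45),row(lip(0)+[0,0,.012],45))
```

```text
8.0833 [ 4.180e-01  3.730e-01  2.000e-03  1.854e+00 -8.090e-01  1.256e+00
  2.181e+00] [ 0.55534165 -0.07613837  0.39636958]
[ 0.13884508  0.69102791 -0.70936765] 45.18403452846038 0.00435009155200608 0.9999634303988376
[-0.2 -0.2 -0.4 -0.1  3.  -2.1] [  -0.2   -0.2   -0.4   -2.3 -178.8  180.9]
```

```bash
cat >> h.py <<'E'
def rot(q,g):
    a,b,c,j7=g; e=Ro.from_euler
    R1=e('z',-q[0]-.078)*e('y',q[1]); R2=R1*e('z',a*q[2])*e('y',q[3]); R3=R2*e('z',b*q[4])*e('y',q[5]); return R1,R2,R3,R3*e('z',c*q[6]+j7)
E
python3 - <<'E'
from h import *
import itertools
D=[([-1.2436813,.60006691,-.00252292,1.60002649,.00179433,.94291405,-.07978604],[.28474034,.66632152,.24749621],[.20051284,.97969082,-.000702,-.00007]),
([-.754,.529,-.033,2.083,.032,.53,.357],[.43163748,.3449928,.1503999],[.2006,.9797,.0004,-.0001]),
([-.246,.338,.161,1.566,-.054,1.245,1.086],[.63423673,.02767574,.44270809],None),
([-.235,.45,.139,1.78,-.078,.904,1.105],[.63765274,.03269443,.28858243],[.20043053,.97968814,.00229955,.00578437])]
s=manip.get_obs();D.append((s['joints'],s['eef_pos'],s['eef_rot']))
for a,b,c in itertools.product((1,-1),repeat=3):
    er=[];off=[]
    for q,p,r in D:
        if r is None: continue
        R=rot(q,(a,b,c,0))[3]; off.append((R.inv()*Ro.from_quat(r)))
    er=max((off[0].inv()*o).magnitude() for o in off)
    A=[];B=[]
    for q,p,r in D:
        R1,R2,R3,_=rot(q,(a,b,c,0))
        A.append(np.column_stack([[0,0,1],R1.apply([0,0,1]),R2.apply([0,0,1]),R3.apply([0,0,1])]));B.append(p)
    x,res,_,_=np.linalg.lstsq(np.vstack(A),np.hstack(B),rcond=None)
    print(a,b,c,round(er,3),off[0].as_rotvec().round(3),x.round(3),res**.5)
E
```

```text
1 1 1 2.588 [ 0.    -0.     1.646] [-0.492  0.875  0.291 -0.202] [0.23918318]
1 1 -1 1.597 [ 0.    -0.     1.487] [-0.492  0.875  0.291 -0.202] [0.23918318]
1 -1 1 2.119 [-0.002  0.002  1.648] [-0.041  0.839  0.325  0.222] [0.22559175]
1 -1 -1 0.282 [-0.002  0.002  1.489] [-0.041  0.839  0.325  0.222] [0.22559175]
-1 1 1 2.579 [ 0.002 -0.002  1.65 ] [-0.25   0.698  0.398 -0.181] [0.17257054]
-1 1 -1 1.593 [ 0.002 -0.002  1.491] [-0.25   0.698  0.398 -0.181] [0.17257054]
-1 -1 1 2.37 [ 0.    -0.     1.652] [0.266 0.65  0.441 0.295] [0.02529603]
-1 -1 -1 0.06 [ 0.    -0.     1.493] [0.266 0.65  0.441 0.295] [0.02529603]
```

```bash
cat > k.py <<'E'
from h import *
from scipy.optimize import least_squares
def fk(q,x):
    e=Ro.from_euler
    R1=e('z',-q[0]+x[0])*e('y',q[1]); R2=R1*e('z',-q[2])*e('y',q[3]); R3=R2*e('z',-q[4]+x[6])*e('y',q[5]); R=R3*e('z',-q[6]+x[5])
    z=lambda r:r.apply([0,0,1]); return np.array([0,0,x[1]])+x[2]*z(R1)+x[3]*z(R2)+x[4]*z(R), R
D=[([-1.2436813,.60006691,-.00252292,1.60002649,.00179433,.94291405,-.07978604],[.28474034,.66632152,.24749621],[.20051284,.97969082,-.000702,-.00007]),
([-.754,.529,-.033,2.083,.032,.53,.357],[.43163748,.3449928,.1503999],[.2006,.9797,.0004,-.0001]),
([-.235,.45,.139,1.78,-.078,.904,1.105],[.63765274,.03269443,.28858243],[.20043053,.97968814,.00229955,.00578437]),
([.418,.373,.002,1.854,-.809,1.256,2.181],[.55534165,-.07613837,.39636958],[.097,.919,.38,.036])]
def res(x): 
    o=[]
    for q,p,r in D:
        P,R=fk(q,x); o+=list(P-p)+list((R.inv()*Ro.from_quat(r)).as_rotvec()*.3)
    return o
X=least_squares(res,[-.078,.266,.65,.44,.295,1.49,0]);K=X.x
lo=np.array([-2.57,-.35,-1.29,.11,-1.05,.11,-2.63]);hi=np.array([2.57,1.97,1.29,2.56,4.19,1.86,2.63])
def ik(P,R,q0):
    R=Ro.from_matrix(R)
    f=lambda q:np.r_[(fk(q,K)[0]-P),(fk(q,K)[1].inv()*R).as_rotvec()*.3,.002*(q-q0)]
    s=least_squares(f,np.clip(q0,lo+.01,hi-.01),bounds=(lo,hi)); e=f(s.x)[:6]; return s.x,np.linalg.norm(e)
E
python3 - <<'E'
from k import *
print(K.round(3),np.abs(X.fun).max())
for name,f in(('45',lambda q:45+(95-45)*q/1.83),('55',lambda q:55+40*q/1.83),('30',lambda q:30+65*q/1.83)):
  for flip in(0,1):
    q=np.array([-.2,.45,.1,1.78,-.1,.9,1.1 if not flip else -2.04]);print(name,flip)
    for a in np.linspace(1.83,0,9):
        R=Rt(f(a)); 
        if flip: R=R*np.array([-1,-1,1])
        P=lip(a)-R[:,2]*.012
        q,e=ik(P,R,q); print(round(a,2),q.round(2),round(e,4))
E
```

```text
[-0.079  0.246  0.67   0.427  0.301  1.51  -0.022] 0.012542477168401032
45 0
1.83 [-0.44  0.43  0.07  1.69  0.03  1.07  0.98] 0.0
1.6 [-0.31  0.38  0.04  1.75 -0.06  1.    1.14] 0.0
1.37 [-0.16  0.35  0.01  1.82 -0.18  0.95  1.33] 0.0
1.14 [-0.    0.35 -0.02  1.88 -0.32  0.9   1.54] 0.0
0.92 [ 0.16  0.37 -0.07  1.94 -0.45  0.87  1.76] 0.0
0.69 [ 0.31  0.43 -0.13  1.99 -0.58  0.84  1.98] 0.0
0.46 [ 0.44  0.51 -0.19  2.02 -0.68  0.82  2.17] 0.0
0.23 [ 0.55  0.62 -0.25  2.05 -0.78  0.8   2.34] 0.0
0.0 [ 0.64  0.74 -0.31  2.07 -0.85  0.78  2.49] 0.0
45 1
1.83 [-0.44  0.43  0.07  1.69  0.03  1.07 -2.16] 0.0
1.6 [-0.31  0.38  0.04  1.75 -0.06  1.   -2.  ] 0.0
1.37 [-0.16  0.35  0.01  1.82 -0.18  0.95 -1.81] 0.0
1.14 [-0.    0.35 -0.02  1.88 -0.32  0.9  -1.6 ] 0.0
0.92 [ 0.16  0.37 -0.07  1.94 -0.45  0.87 -1.38] 0.0
0.69 [ 0.31  0.43 -0.13  1.99 -0.58  0.84 -1.17] 0.0
0.46 [ 0.44  0.51 -0.19  2.02 -0.68  0.82 -0.97] 0.0
0.23 [ 0.55  0.62 -0.25  2.05 -0.78  0.8  -0.8 ] 0.0
0.0 [ 0.64  0.74 -0.31  2.07 -0.85  0.78 -0.65] 0.0
55 0
1.83 [-0.44  0.43  0.07  1.69  0.03  1.07  0.98] 0.0
1.6 [-0.32
[... 1151 characters left out ...]
1.92] 0.0
0.69 [ 0.42  0.47 -0.18  2.   -0.73  0.9   2.15] 0.0
0.46 [ 0.55  0.58 -0.23  2.03 -0.83  0.92  2.36] 0.0
0.23 [ 0.65  0.71 -0.28  2.05 -0.9   0.94  2.52] 0.0
0.0 [ 0.76  0.86 -0.39  2.05 -0.93  0.92  2.63] 0.0
30 1
1.83 [-0.44  0.43  0.07  1.69  0.03  1.07 -2.16] 0.0
1.6 [-0.28  0.37  0.03  1.76 -0.1   0.99 -1.97] 0.0
1.37 [-0.11  0.34 -0.01  1.83 -0.26  0.93 -1.74] 0.0
1.14 [ 0.08  0.35 -0.06  1.9  -0.43  0.9  -1.48] 0.0
0.92 [ 0.26  0.39 -0.12  1.96 -0.59  0.89 -1.22] 0.0
0.69 [ 0.42  0.47 -0.18  2.   -0.73  0.9  -0.99] 0.0
0.46 [ 0.55  0.58 -0.23  2.03 -0.83  0.92 -0.79] 0.0
0.23 [ 0.65  0.71 -0.28  2.05 -0.9   0.94 -0.62] 0.0
0.0 [ 0.72  0.85 -0.33  2.05 -0.96  0.96 -0.48] 0.0
```

Run:
```python
from h import *
P=lip(1.83)-Rt(95)[:,2]*.063; print(P,row(P,95))
```

```text
[0.60776572 0.17590462 0.38607914] [ 49.8  -0.4  -0.3   0.3 175.4 188.7]
```

Request:
{"op": "apply_moves", "data": {"moves": [[7, 0, 0, 0, 35, -15, 40], [14, 0, 0, 0, 62, 10, 40], [21, 0, 0, 0, 88, 37, 40], [28, 0, 0, 0, 114, 64, 40], [35, 0, 0, 0, 140, 91, 40], [42, 0, 0, 0, 166, 118, 40], [49.8, -0.4, -0.3, 0, 185, 145, 40], [49.8, -0.4, -0.3, 0, 190, 170, 40], [49.8, -0.4, -0.3, 0, 175.4, 188.7, 40], [49.8, -0.4, -0.3, 0, 175.4, 188.7, 40], [49.8, -0.4, -0.3, 0, 175.4, 188.7, 40]]}}

```text
clock: 9.0
eef_pos: [0.6072, 0.1777, 0.388]
eef_rot: [0.1, 0.994, -0.044, -0.003]
force: [-0.1, -0.9, 0.5]
opening: 0.0402
grasp_force: 0.0
```

Run:
```python
from h import *
s=manip.get_obs();print(s['joints'].round(3))
f=grab('wrist');im=f['pixels'].copy()
for y in(-.06,.06):
    p=proj(f,lip(1.83,y));print(p);cv2.circle(im,tuple(int(v) for v in p),3,(0,0,255),-1)
cv2.imwrite('pics/w2.png',im)
P=lip(1.83)-Rt(95)[:,2]*.013;print(row(P,95))
```

```text
[-0.427  0.383  0.024  1.626  0.07   1.181  0.938]
[317.66641906 359.07929621]
[317.85590666 162.76729329]
[ 0.1  0.3  0.1  0.4 -0.2 53.3]
```

View pics/w2.png

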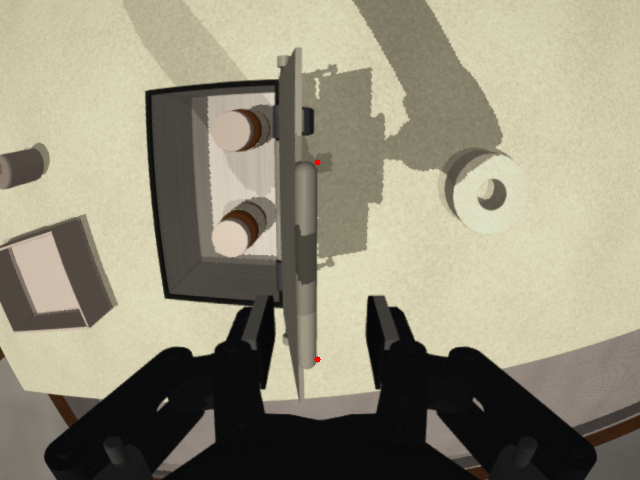

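The wrist view shows the roll running from (307,165) to (308,366), about 10 px left of the marked prediction (318). That is about 5 mm toward box -x, so I shift by that and grasp.

Request:
{"op": "apply_moves", "data": {"moves": [[0, 0, 0, 0, -5, 20, 40], [0, 0, 0, 0, -5, 40, 40], [0, 0, 0, 0, -5, 50, 40], [0, 0, 0, 0, -5, 50, 30], [0, 0, 0, 0, -5, 50, 20], [0, 0, 0, 0, -5, 50, 8], [0, 0, 0, 0, -5, 50, 5], [0, 0, 0, 0, -5, 50, 5], [0, 0, 0, 0, -5, 50, 5], [0, 0, 0, 0, -5, 50, 5]], "squeeze": 30}}

```text
clock: 9.88
eef_pos: [0.6067, 0.1655, 0.3409]
eef_rot: [0.102, 0.994, -0.044, -0.002]
force: [-1.7, -5.3, 4.7]
opening: 0.0094
grasp_force: 29.3
```

Run:
```python
from h import *
s=manip.get_obs();print(s['force'],s['opening'],s['grasp_force'],s['eef_pos']);print((lip(1.8)-s['eef_pos'])@np.c_[bx,by,[0,0,1]])
f=grab('wrist','w3.png')
```

```text
[-1.66577124 -5.29871645  4.72333057] 0.009377105079316307 29.27342802286148 [0.60666237 0.16549526 0.3409045 ]
[-0.00089601  0.0010331  -0.01613497]
```

View pics/w3.png

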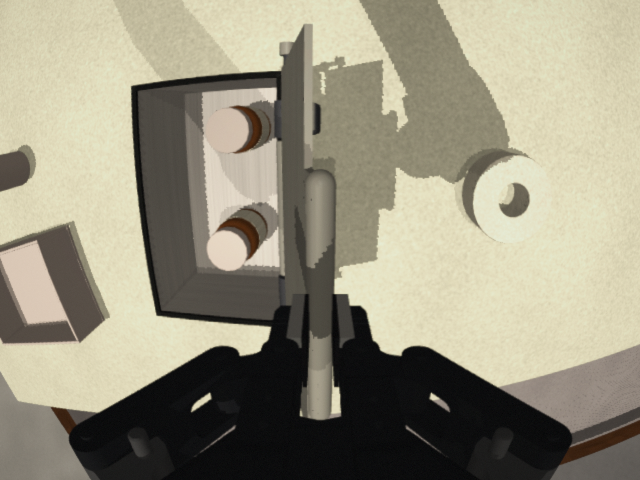

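Roll held between the pads: far end at (320,170), near end at (318,417). From the 120 mm roll length I work out how deep the roll sits in the pads.

Run:
```python
from h import *
f=grab('wrist');s=manip.get_obs()
for z in(.318,.322,.326,.330,.334):
    a=onz(f,320,171,z);b=onz(f,318,417,z);m=(a+b)/2-s['eef_pos'];print(z,np.linalg.norm(a-b).round(4),(a-H)@by,(b-H)@by,(m@bx).round(4), 'depth below tcp',s['eef_pos'][2]-z)
```

```text
0.318 0.1312 0.05941338153428935 -0.07174215048485516 -0.0027 depth below tcp 0.022888885389329483
0.322 0.1276 0.0599562272900313 -0.06763521595689996 -0.0023 depth below tcp 0.01888888538932948
0.326 0.124 0.060499073045773254 -0.06352828142894487 -0.002 depth below tcp 0.014888885389329476
0.33 0.1205 0.0610419188015153 -0.05942134690098966 -0.0016 depth below tcp 0.010888885389329472
0.334 0.1169 0.061584764557257254 -0.05531441237303445 -0.0012 depth below tcp 0.006888885389329469
```

Request:
{"op": "apply_moves", "data": {"moves": [[0, 0, 0, 0, 0, 0, 20], [0, 0, 0, 0, 0, 0, 20], [0, 0, 0, 0, 0, 4, 20], [0, 0, 0, 0, 0, 4, 20], [0, 0, 0, 0, 0, 4, 5], [0, 0, 0, 0, 0, 4, 5], [0, 0, 0, 0, 0, 4, 5], [0, 0, 0, 0, 0, 4, 5]], "squeeze": 40}}

```text
clock: 10.65
eef_pos: [0.6057, 0.1652, 0.3351]
eef_rot: [0.102, 0.994, -0.044, -0.003]
force: [-1.9, -5.1, 2.8]
opening: 0.01
grasp_force: 39.7
```

```bash
cat >> h.py <<'E'
def plan(qs,q0,phif,s=None):
    # rows that carry the held roll along its arc, from measured TCP pose s at flap angle q0
    s=s or manip.get_obs(); R0=Ro.from_quat(s['eef_rot']).as_matrix()
    off=R0.T@(lip(q0)-s['eef_pos']); off[0]=0   # roll in tool frame
    R0r=Ro.from_matrix(R0); y0=(s['eef_pos']-H)@by
    for q in qs:
        P=lip(q,y0)-Rt(phif(q))@off; r=row(P,phif(q),s); print(round(q,2),r.tolist())
    print('off',off*1000)
E
python3 - <<'E'
from h import *
s=manip.get_obs();print(s['force'],s['opening'],s['grasp_force'],s['eef_pos'])
from scipy.optimize import brentq
d=Rt(95)[:,2]
# flap angle where roll lies on jaw centre line
for q in (1.76,1.78,1.8,1.83): print(q,Ro.from_quat(s['eef_rot']).inv().apply(lip(q)-s['eef_pos'])*1000)
plan(np.arange(1.75,1.2,-.05),1.8,lambda q:45+50*min(q,1.8)/1.8)
E
```

```text
[-1.85418314 -5.09030401  2.7782305 ] 0.00996824890154451 39.73149061203003 [0.60574485 0.16518015 0.33508844]
1.76 [ 0.22799385 -7.42728218  9.35133874]
1.78 [ 0.22775956 -3.45176427  9.79261417]
1.8 [ 0.22775428  0.51413369 10.31330607]
1.83 [ 0.22817574  6.44147439 11.24278558]
1.75 [-1.5, 0.2, 0.0, 0.0, -10.2, -1.1]
1.7 [-2.9, 0.2, 0.0, 0.0, -20.4, -1.8]
1.65 [-4.2, 0.2, 0.0, 0.0, -30.7, -1.9]
1.6 [-5.6, 0.2, 0.0, 0.0, -40.9, -1.5]
1.55 [-7.0, 0.2, 0.0, 0.0, -51.1, -0.6]
1.5 [-8.4, 0.2, 0.0, 0.0, -61.3, 0.8]
1.45 [-9.8, 0.2, 0.0, 0.0, -71.4, 2.6]
1.4 [-11.2, 0.2, 0.0, 0.0, -81.3, 5.0]
1.35 [-12.6, 0.2, 0.0, 0.1, -91.2, 7.9]
1.3 [-14.0, 0.2, 0.0, 0.1, -100.8, 11.2]
1.25 [-15.4, 0.2, 0.0, 0.1, -110.4, 15.1]
off [ 0.          0.51413369 10.31330607]
```

```bash
cat >> h.py <<'E'
OFF=np.array([0,.0005,.0103])
PH=lambda q:40+55*q/1.8
def qest(s):
    p=s['eef_pos']+Ro.from_quat(s['eef_rot']).apply(OFF)-H; return np.arctan2(p[2],-p@bx),np.hypot(p[2],p@bx)
def plan2(qs,y0=.0002):
    s=manip.get_obs(); print('q,r',qest(s),'y',(s['eef_pos']-H)@by,'F',s['force'].round(1),s['opening'],s['grasp_force'],s['joints'].round(2))
    for q in qs:
        print(round(q,3),row(lip(q,y0)-Rt(PH(q))@OFF,PH(q),s).tolist())
E
python3 - <<'E'
from h import *
plan2(np.arange(1.76,1.19,-.05))
E
```

```text
q,r (np.float64(1.7999206821759006), np.float64(0.20001184756120102)) y -0.00019867296800826252 F [-1.9 -5.1  2.8] 0.00996824890154451 39.73149061203003 [-0.41  0.42  0.02  1.71  0.07  1.07  0.94]
1.76 [-1.3, 0.2, 0.0, 0.4, -8.2, -0.9]
1.71 [-2.8, 0.2, 0.0, 0.4, -18.4, -1.7]
1.66 [-4.4, 0.2, 0.0, 0.4, -28.7, -1.9]
1.61 [-5.9, 0.2, 0.0, 0.4, -38.9, -1.6]
1.56 [-7.4, 0.2, 0.0, 0.4, -49.2, -0.8]
1.51 [-8.9, 0.2, 0.0, 0.4, -59.4, 0.5]
1.46 [-10.5, 0.2, 0.0, 0.4, -69.5, 2.3]
1.41 [-12.0, 0.2, 0.0, 0.4, -79.5, 4.6]
1.36 [-13.5, 0.2, 0.0, 0.5, -89.4, 7.3]
1.31 [-15.1, 0.2, 0.0, 0.5, -99.1, 10.6]
1.26 [-16.6, 0.2, 0.0, 0.5, -108.7, 14.4]
1.21 [-18.1, 0.2, 0.0, 0.5, -118.1, 18.6]
```

Request:
{"op": "apply_moves", "data": {"moves": [[-1.3, 0, 0, 0, -8, -1, 5], [-2.8, 0, 0, 0, -18.4, -1.7, 5], [-4.4, 0, 0, 0, -28.7, -1.9, 5], [-5.9, 0, 0, 0, -38.9, -1.6, 5], [-7.4, 0, 0, 0, -49.2, -0.8, 5], [-8.9, 0, 0, 0, -59.4, 0.5, 5], [-10.5, 0, 0, 0, -69.5, 2.3, 5], [-12, 0, 0, 0, -79.5, 4.6, 5], [-13.5, 0, 0, 0, -89.4, 7.3, 5], [-13.5, 0, 0, 0, -89.4, 7.3, 5]]}}

```text
clock: 11.48
eef_pos: [0.5871, 0.076, 0.3372]
eef_rot: [0.103, 0.992, 0.075, 0.009]
force: [-8.1, -3.2, 18.1]
opening: 0.0099
grasp_force: 42.7
```

Run:
```python
from h import *
plan2(np.arange(1.31,.75,-.05))
```

```text
q,r (np.float64(1.3549382716641363), np.float64(0.2017296650725365)) y -2.8376034717518886e-05 F [-8.1 -3.2 18.1] 0.009866968887975686 42.72317826747894 [-0.12  0.33 -0.04  1.84 -0.16  0.92  1.3 ]
1.31 [-1.3, 0.2, -0.1, 0.2, -9.1, 2.5]
1.26 [-2.9, 0.2, -0.1, 0.2, -19.3, 3.9]
1.21 [-4.4, 0.2, -0.1, 0.2, -29.4, 5.8]
1.16 [-5.9, 0.2, -0.1, 0.2, -39.4, 8.1]
1.11 [-7.5, 0.2, -0.1, 0.2, -49.2, 11.0]
1.06 [-9.0, 0.2, -0.1, 0.2, -58.9, 14.3]
1.01 [-10.5, 0.2, -0.1, 0.2, -68.5, 18.2]
0.96 [-12.0, 0.2, -0.1, 0.2, -77.8, 22.4]
0.91 [-13.6, 0.2, -0.0, 0.2, -86.9, 27.2]
0.86 [-15.1, 0.2, -0.0, 0.2, -95.8, 32.4]
0.81 [-16.6, 0.2, -0.0, 0.2, -104.4, 38.0]
0.76 [-18.1, 0.2, -0.0, 0.2, -112.7, 44.0]
```

```bash
sed -i 's/^OFF=.*/OFF=np.array([0,.0005,.0130])/' h.py
python3 - <<'E'
from h import *
plan2(np.arange(1.31,.75,-.05))
E
```

```text
q,r (np.float64(1.3540542373512254), np.float64(0.19903550051668548)) y -2.8376034717518886e-05 F [-8.1 -3.2 18.1] 0.009866968887975686 42.72317826747894 [-0.12  0.33 -0.04  1.84 -0.16  0.92  1.3 ]
1.31 [-1.3, 0.2, -0.1, 0.2, -9.1, -0.2]
1.26 [-2.9, 0.2, -0.1, 0.2, -19.4, 1.2]
1.21 [-4.4, 0.2, -0.1, 0.2, -29.6, 3.1]
1.16 [-5.9, 0.2, -0.1, 0.2, -39.6, 5.5]
1.11 [-7.5, 0.2, -0.1, 0.2, -49.6, 8.3]
1.06 [-9.0, 0.2, -0.1, 0.2, -59.4, 11.7]
1.01 [-10.5, 0.2, -0.1, 0.2, -69.0, 15.5]
0.96 [-12.0, 0.2, -0.1, 0.2, -78.4, 19.8]
0.91 [-13.6, 0.2, -0.0, 0.2, -87.6, 24.5]
0.86 [-15.1, 0.2, -0.0, 0.2, -96.5, 29.7]
0.81 [-16.6, 0.2, -0.0, 0.2, -105.1, 35.4]
0.76 [-18.1, 0.2, -0.0, 0.2, -113.5, 41.4]
```

Request:
{"op": "apply_moves", "data": {"moves": [[-1.3, 0, 0, 0, -9.1, -0.2, 5], [-2.9, 0, 0, 0, -19.4, 1.2, 5], [-4.4, 0, 0, 0, -29.6, 3.1, 5], [-5.9, 0, 0, 0, -39.6, 5.5, 5], [-7.5, 0, 0, 0, -49.6, 8.3, 5], [-9, 0, 0, 0, -59.4, 11.7, 5], [-10.5, 0, 0, 0, -69, 15.5, 5], [-10.5, 0, 0, 0, -69, 15.5, 5]]}}

```text
clock: 12.15
eef_pos: [0.5729, 0.0086, 0.3096]
eef_rot: [0.102, 0.981, 0.164, 0.018]
force: [-13.8, -13.5, 17.7]
opening: 0.0102
grasp_force: 44.3
```

Run:
```python
from h import *
plan2(np.arange(.96,.45,-.05))
```

```text
q,r (np.float64(0.9919742877314519), np.float64(0.20000584704568658)) y 0.00018869248563029364 F [-13.8 -13.5  17.7] 0.010161731692440003 44.26595091819763 [ 0.14  0.35 -0.11  1.93 -0.39  0.84  1.66]
0.96 [-1.7, 0.1, -0.2, -0.0, -6.6, 1.7]
0.91 [-3.3, 0.2, -0.2, -0.0, -16.4, 4.7]
0.86 [-4.8, 0.2, -0.2, -0.0, -26.2, 8.2]
0.81 [-6.3, 0.2, -0.2, -0.1, -35.7, 12.2]
0.76 [-7.8, 0.2, -0.2, -0.1, -45.0, 16.7]
0.71 [-9.4, 0.2, -0.2, -0.1, -54.1, 21.6]
0.66 [-10.9, 0.2, -0.2, -0.1, -62.9, 26.9]
0.61 [-12.4, 0.2, -0.2, -0.1, -71.5, 32.7]
0.56 [-14.0, 0.2, -0.2, -0.1, -79.8, 38.9]
0.51 [-15.5, 0.2, -0.2, -0.1, -87.7, 45.5]
0.46 [-17.0, 0.2, -0.2, -0.1, -95.3, 52.5]
```

Request:
{"op": "apply_moves", "data": {"moves": [[-1.7, 0, 0, 1, -6.6, -0.5, 5], [-3.3, 0, 0, 2, -16.4, 1.7, 5], [-4.8, 0, 0, 2, -26.2, 5.2, 5], [-6.3, 0, 0, 2, -35.7, 9.2, 5], [-7.8, 0, 0, 2, -45, 13.7, 5], [-9.4, 0, 0, 2, -54.1, 18.6, 5], [-10.9, 0, 0, 2, -62.9, 23.9, 5], [-10.9, 0, 0, 2, -62.9, 23.9, 5]]}}

```text
clock: 12.82
eef_pos: [0.5622, -0.0417, 0.2644]
eef_rot: [0.101, 0.961, 0.256, 0.028]
force: [-7.4, -14.6, 5.5]
opening: 0.0104
grasp_force: 44.0
```

Run:
```python
from h import *
plan2(np.arange(.62,.15,-.04))
s=manip.get_obs();print('F tool',Ro.from_quat(s['eef_rot']).inv().apply(s['force']))
```

```text
q,r (np.float64(0.6609772711218602), np.float64(0.20100346267209238)) y 0.0004766132085017444 F [ -7.4 -14.6   5.5] 0.010354567787235118 44.02049481868744 [ 0.4   0.44 -0.21  1.99 -0.61  0.81  2.02]
0.62 [-1.3, 0.3, -0.2, -0.3, -7.4, 4.2]
0.58 [-2.5, 0.3, -0.2, -0.3, -14.9, 7.7]
0.54 [-3.7, 0.3, -0.2, -0.3, -22.2, 11.5]
0.5 [-4.9, 0.3, -0.2, -0.3, -29.4, 15.6]
0.46 [-6.1, 0.3, -0.2, -0.3, -36.4, 19.9]
0.42 [-7.4, 0.3, -0.2, -0.3, -43.2, 24.6]
0.38 [-8.6, 0.3, -0.2, -0.3, -49.9, 29.5]
0.34 [-9.8, 0.3, -0.2, -0.3, -56.3, 34.6]
0.3 [-11.0, 0.3, -0.2, -0.3, -62.5, 40.0]
0.26 [-12.3, 0.3, -0.1, -0.3, -68.6, 45.7]
0.22 [-13.5, 0.3, -0.1, -0.2, -74.3, 51.5]
0.18 [-14.7, 0.3, -0.1, -0.2, -79.9, 57.6]
F tool [  4.20397224 -11.03049839 -12.6543737 ]
```

```bash
sed -i 's/^PH=.*/PH=lambda q:45+23*q/' h.py
python3 - <<'E'
from h import *
plan2(np.arange(.62,.15,-.04))
E
```

```text
q,r (np.float64(0.6609772711218602), np.float64(0.20100346267209238)) y 0.0004766132085017444 F [ -7.4 -14.6   5.5] 0.010354567787235118 44.02049481868744 [ 0.4   0.44 -0.21  1.99 -0.61  0.81  2.02]
0.62 [-0.9, 0.3, -0.2, -0.3, -7.3, 4.2]
0.58 [-1.9, 0.3, -0.2, -0.3, -14.8, 7.7]
0.54 [-2.8, 0.3, -0.2, -0.3, -22.0, 11.5]
0.5 [-3.7, 0.3, -0.2, -0.3, -29.1, 15.6]
0.46 [-4.6, 0.3, -0.2, -0.3, -36.1, 19.9]
0.42 [-5.5, 0.3, -0.2, -0.3, -42.8, 24.5]
0.38 [-6.5, 0.3, -0.2, -0.3, -49.4, 29.4]
0.34 [-7.4, 0.3, -0.2, -0.3, -55.8, 34.5]
0.3 [-8.3, 0.3, -0.2, -0.3, -61.9, 39.9]
0.26 [-9.2, 0.3, -0.2, -0.3, -67.9, 45.5]
0.22 [-10.1, 0.3, -0.2, -0.2, -73.6, 51.3]
0.18 [-11.1, 0.3, -0.2, -0.2, -79.1, 57.4]
```

Request:
{"op": "apply_moves", "data": {"moves": [[-0.9, 0, 0, 1, -7.3, 1.2, 5], [-1.9, 0, 0, 1, -14.8, 4.7, 5], [-2.8, 0, 0, 1, -22, 8.5, 5], [-3.7, 0, 0, 1, -29.1, 12.6, 5], [-4.6, 0, 0, 1, -36.1, 17, 5], [-5.5, 0, 0, 1, -42.8, 21.5, 5], [-6.5, 0, 0, 1, -49.4, 26.4, 5], [-7.4, 0, 0, 1, -55.8, 31.5, 5], [-7.4, 0, 0, 1, -55.8, 31.5, 5]]}}

```text
clock: 13.57
eef_pos: [0.5554, -0.0737, 0.2091]
eef_rot: [0.099, 0.943, 0.316, 0.035]
force: [-6.1, -18.1, 3.1]
opening: 0.0101
grasp_force: 60.1
```

Run:
```python
from h import *
plan2(np.arange(.30,-.03,-.03))
s=manip.get_obs();print('F tool',Ro.from_quat(s['eef_rot']).inv().apply(s['force']))
```

```text
q,r (np.float64(0.34836317571995556), np.float64(0.20215799749885083)) y 0.0005704654390404143 F [ -6.1 -18.1   3.1] 0.010100859005597946 60.136735159903765 [ 0.56  0.57 -0.28  2.02 -0.73  0.79  2.26]
0.3 [-1.0, 0.4, -0.1, -0.3, -7.0, 7.3]
0.27 [-1.7, 0.4, -0.1, -0.3, -12.0, 10.9]
0.24 [-2.4, 0.4, -0.1, -0.3, -16.9, 14.6]
0.21 [-3.1, 0.4, -0.1, -0.3, -21.6, 18.5]
0.18 [-3.8, 0.4, -0.1, -0.3, -26.3, 22.5]
0.15 [-4.4, 0.4, -0.1, -0.3, -30.8, 26.6]
0.12 [-5.1, 0.4, -0.1, -0.2, -35.2, 30.9]
0.09 [-5.8, 0.4, -0.1, -0.2, -39.4, 35.3]
0.06 [-6.5, 0.4, -0.1, -0.2, -43.5, 39.8]
0.03 [-7.2, 0.4, -0.1, -0.2, -47.5, 44.5]
0.0 [-7.9, 0.4, -0.1, -0.1, -51.4, 49.2]
F tool [  2.1494103  -13.29224546 -13.938041  ]
```

```bash
cat >> h.py <<'E'
H=H-.0035*bx; OFF=np.array([0,.0005,.0118])
E
python3 - <<'E'
from h import *
plan2(np.arange(.33,-.03,-.03))
E
```

```text
q,r (np.float64(0.3576049129990115), np.float64(0.19988384022942338)) y 0.0005704654390403935 F [ -6.1 -18.1   3.1] 0.010100859005597946 60.136735159903765 [ 0.56  0.57 -0.28  2.02 -0.73  0.79  2.26]
0.33 [-0.3, 0.4, -0.1, -0.4, -4.7, 2.9]
0.3 [-1.0, 0.4, -0.1, -0.3, -9.8, 6.4]
0.27 [-1.7, 0.4, -0.1, -0.3, -14.8, 10.0]
0.24 [-2.4, 0.4, -0.1, -0.3, -19.6, 13.7]
0.21 [-3.1, 0.4, -0.1, -0.3, -24.4, 17.5]
0.18 [-3.8, 0.4, -0.1, -0.3, -29.0, 21.6]
0.15 [-4.4, 0.4, -0.1, -0.3, -33.5, 25.7]
0.12 [-5.1, 0.4, -0.1, -0.3, -37.8, 30.0]
0.09 [-5.8, 0.4, -0.1, -0.2, -42.1, 34.4]
0.06 [-6.5, 0.4, -0.1, -0.2, -46.2, 38.9]
0.03 [-7.2, 0.4, -0.1, -0.2, -50.2, 43.5]
0.0 [-7.9, 0.4, -0.1, -0.2, -54.0, 48.3]
```

Request:
{"op": "apply_moves", "data": {"moves": [[-0.4, 0, 0, 0.5, -4.7, 1, 5], [-1, 0, 0, 0.5, -9.8, 4.4, 5], [-1.7, 0, 0, 0.5, -14.8, 8, 5], [-2.4, 0, 0, 0.5, -19.6, 11.7, 5], [-3.1, 0, 0, 0.5, -24.4, 15.5, 5], [-3.8, 0, 0, 0.5, -29, 19.6, 5], [-4.4, 0, 0, 0.5, -33.5, 23.7, 5], [-4.4, 0, 0, 0.5, -33.5, 23.7, 5]]}}

```text
clock: 14.23
eef_pos: [0.553, -0.0849, 0.17]
eef_rot: [0.097, 0.93, 0.352, 0.039]
force: [-4.5, -17.3, 2.1]
opening: 0.01
grasp_force: 79.7
```

Run:
```python
from h import *
plan2(np.arange(.14,-.03,-.02))
s=manip.get_obs();print('F tool',Ro.from_quat(s['eef_rot']).inv().apply(s['force']))
grab('wrist','w4.png')
```

```text
q,r (np.float64(0.15758675652474527), np.float64(0.20052656248658443)) y 0.0006890418001435361 F [ -4.5 -17.3   2.1] 0.01003256420568552 79.73447397351265 [ 0.64  0.66 -0.33  2.03 -0.79  0.76  2.39]
0.14 [-0.3, 0.4, -0.1, -0.5, -2.4, 2.7]
0.12 [-0.7, 0.4, -0.1, -0.5, -5.5, 5.3]
0.1 [-1.2, 0.4, -0.1, -0.4, -8.6, 8.0]
0.08 [-1.7, 0.4, -0.1, -0.4, -11.6, 10.7]
0.06 [-2.1, 0.4, -0.1, -0.4, -14.5, 13.6]
0.04 [-2.6, 0.4, -0.1, -0.4, -17.4, 16.4]
0.02 [-3.0, 0.4, -0.1, -0.4, -20.3, 19.4]
0.0 [-3.5, 0.4, -0.1, -0.4, -23.0, 22.3]
-0.02 [-4.0, 0.4, -0.1, -0.3, -25.8, 25.4]
F tool [  0.77912014 -11.97104714 -13.41526158]
```

View pics/w4.png

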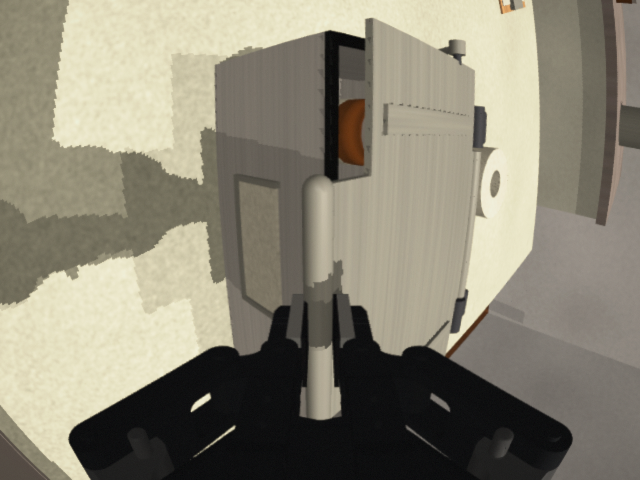

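The roll is still held between the pads at (318,185–415), and the flap is just above the rim with a small gap showing at (345,100). Ease the last part down.

Request:
{"op": "apply_moves", "data": {"moves": [[-0.4, 0, 0, 0, -2.4, 1, 5], [-0.9, 0, 0, 0, -5.5, 3.6, 5], [-1.3, 0, 0, 0, -8.6, 6.3, 5], [-1.8, 0, 0, 0, -11.6, 9, 5], [-2.2, 0, 0, 0, -14.5, 11.9, 5], [-2.7, 0, 0, 0, -17.4, 14.7, 5], [-3, 0, 0, 0, -20.3, 17.7, 5], [-3.5, 0, 0, 0, -23, 20.6, 5], [-3.5, 0, 0, 0, -23, 20.6, 5], [-3.5, 0, 0, 0, -23, 20.6, 5]]}}

```text
clock: 15.12
eef_pos: [0.5524, -0.0885, 0.1394]
eef_rot: [0.096, 0.919, 0.379, 0.042]
force: [-5.7, -17.5, 0.0]
opening: 0.0102
grasp_force: 83.1
```

Run:
```python
from h import *
plan2([0,-.02,-.04])
s=manip.get_obs();print('F tool',Ro.from_quat(s['eef_rot']).inv().apply(s['force']), 'down 1mm in tool',Ro.from_quat(s['eef_rot']).inv().apply([0,0,-1]))
```

```text
q,r (np.float64(0.0066637050990464046), np.float64(0.20125826183427928)) y 0.0005441745445720833 F [ -5.7 -17.5   0. ] 0.010190316229773379 83.05373199284077 [ 0.69  0.74 -0.36  2.03 -0.83  0.75  2.47]
0 [-0.1, 0.4, -0.0, -0.3, -0.1, 1.8]
-0.02 [-0.6, 0.4, -0.0, -0.3, -3.0, 4.7]
-0.04 [-1.1, 0.4, -0.0, -0.3, -5.8, 7.6]
F tool [  1.96851155 -12.94090751 -12.90300397] down 1mm in tool [ 0.00477671 -0.70549391  0.70869988]
```

Request:
{"op": "apply_moves", "data": {"moves": [[0, 0, 0, 0, -1.2, 0.2, 5], [0, 0, 0, 0, -2.2, 0.4, 5], [0, 0, 0, 0, -3.2, 0.8, 5], [0, 0, 0, 0, -4.2, 1.4, 5], [0, 0, 0, 0, -4.2, 1.4, 5], [0, 0, 0, 0, -4.2, 1.4, 5]]}}

```text
clock: 15.62
eef_pos: [0.5524, -0.0886, 0.1383]
eef_rot: [0.094, 0.919, 0.381, 0.042]
force: [-8.3, -18.7, 16.8]
opening: 0.0101
grasp_force: 85.6
```

Request:
{"op": "apply_moves", "data": {"moves": [[0, 0, 0, 0, 0, 0, 12], [0, 0, 0, 0, 0, 0, 16], [0, 0, 0, 0, 0, 0, 20], [0, 0, 0, 0, 0, 0, 26], [0, 0, 0, 0, 0, 0, 32], [0, 0, 0, 0, 0, 0, 32], [0, 0, 0, 0, 0, 0, 32]], "squeeze": 20}}

```text
clock: 16.2
eef_pos: [0.5516, -0.0844, 0.1375]
eef_rot: [0.092, 0.918, 0.383, 0.04]
force: [-0.0, 0.1, -0.7]
opening: 0.0319
grasp_force: 0.0
```

Run:
```python
from h import *
s=manip.get_obs();print(s['force'],s['opening'],s['grasp_force'],s['eef_pos'])
grab('wrist','w5.png')
```

```text
[-0.01665971  0.07457685 -0.72687179] 0.03190922636647979 0.0 [ 0.5516385  -0.0844111   0.13745628]
```

View pics/w5.png

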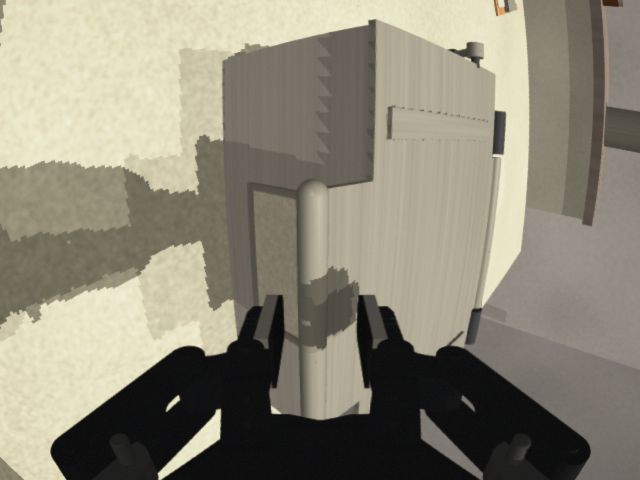

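The fingers are open around the roll (313,185–415), the force is zero and no gap shows at the rim, so the flap is down. Retreat back along the tool axis.

Request:
{"op": "apply_moves", "data": {"moves": [[0, 0, 0, 0, 0, -10, 32], [0, 0, 0, 0, 0, -30, 32], [0, 0, 0, 0, 0, -60, 32], [0, 0, 0, 0, 0, -95, 32], [0, 0, 0, 0, 0, -130, 32], [0, 0, 0, 0, 0, -130, 32], [0, 0, 0, 0, 0, -130, 32], [0, 0, 0, 0, 0, -130, 32]]}}

```text
clock: 16.92
eef_pos: [0.5325, -0.1748, 0.2292]
eef_rot: [0.093, 0.918, 0.383, 0.041]
force: [-0.2, -0.0, -0.7]
opening: 0.0322
grasp_force: 0.0
```

Run:
```python
from h import *
s=manip.get_obs();print(s['clock'],s['force'],s['eef_pos'],abs(s['dq']).max())
S=grab('scene','s2.png')
```

```text
16.9167 [-0.19825382 -0.02204759 -0.70067636] [ 0.53247908 -0.17479139  0.22921263] 0.017861873064611497
```

View pics/s2.png

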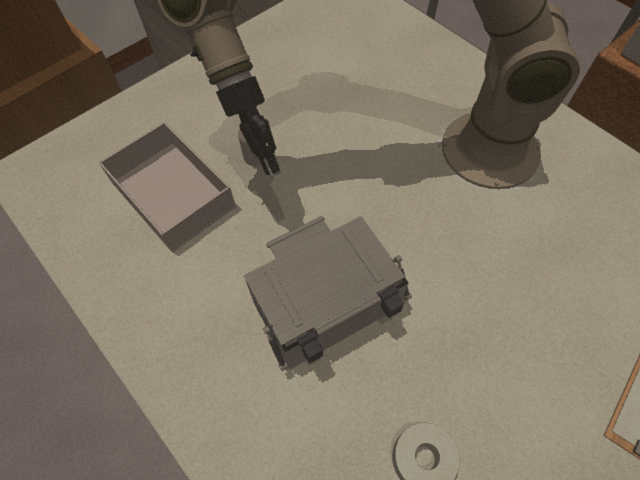

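The scene view shows the flap flat on the box (corners near (246,278) and (405,280)) and the gripper clear at (265,160). The tub and label roll have not moved; the wash bottle is hidden behind the gripper, but no contact force was felt.

```bash
python3 -c "
from station import manip
print(manip.sign_off())"
```

```text
the job is handed in; nothing more can be done
None
```

The jar was placed upright in the box beside the kept jar (both seen standing before the flap closed), the flap was eased fully shut while held the whole way, the gripper is clear, and the job was handed in at about 17 s; the verdict was not shown, and the wash bottle was hidden in the last picture.

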